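# Clamp the cheese for the buffet

## Task

The block of hard cheese lies part-way out of the red screw clamp on its wooden board. Slide it along its channel fully home against the wooden stop, then turn the clamp's T-handle clockwise until the rising resistance shows the cheese is held firmly, without crushing it, and let go with the clamp left tight. Leave the other things on the table alone.

Things in the scene. Friction and masses are not known exactly. Their poses are not given: they have to be found in the camera images.
- clamp: Cheese clamp, fixed: pale wooden board 270 x 130 x 20 mm under a red steel C-frame with a vertical screw. Origin on the table exactly under the screw axis; z up; x points along the board from its open end (-170 mm) to the stop, the red post and its other end (+100 mm). Two dark rails 10 mm high, at y = +-26 to +-34 mm, x = -160 to +30 mm, make a 52 mm wide channel.
- stop (a point): Middle of the face of the dark wooden stop across the end of the channel, at clamp x = +30 mm, 33 mm above the table (stop's top 46 mm). Axes as the clamp's. The red arm above spans clamp x = -17 to +76 mm, 132 to 166 mm above the table.
- tee_grip (a point): Centre of the steel T-handle's bar, on the screw axis, 216 mm above the table when tee reads 0, 2.55 mm lower per radian turned; turns with the handle. Bar: round, 12 mm thick, 90 mm long, along this point's y axis (parallel to the clamp's y at tee = 0), 17 mm black balls at its ends; an 11 mm stem runs down from its centre into the frame, whose top there is 166 mm above the table.
- tee (a joint): T-handle angle, rad: 0 at the start, grows clockwise seen from above (tightening); stays where left. Thread friction, 0.26 N m, is felt while it moves, less or none while held still. On top, once the foot meets the cheese, the torque rises by about 0.29 N m per radian, moving or still. Firmly held: a rise of 0.08 to 0.22 N m, best 0.15 (0.5 rad past first touch). Crushed: a rise of 0.27.
- spindle: The screw with the T-handle on top and a round rubber foot, 32 mm across, at its lower end that presses on the cheese; goes down 16 mm a turn. Origin at the T-bar's centre. How far the foot is set below it differs each time and is not measured: it starts 2 to 9 mm above the cheese's top. The foot is springy, 45 N/mm.
- cheese_mid (a point): Centre of the block of hard cheese, 150 x 48 x 50 mm (its x, y, z), about 0.4 kg, yellow with brown rind on top and underside, lying in the channel with its x axis along the clamp's x. Centre 45 mm above the table. Fully home against the stop its centre is at clamp x = -45 mm; it starts 35 to 75 mm short of that.
- mug: Bystander, to be left alone: blue mug, 82 mm across, 95 mm tall. Origin at the centre of its underside.
- jar: Bystander, to be left alone: amber glass jar with brass cap, 76 mm across, 110 mm tall. Origin at the centre of its underside.
- bowl: Bystander, to be left alone: white bowl, 130 mm across, 55 mm tall. Origin at the centre of its underside.
- mill: Bystander, to be left alone: dark wooden pepper mill, 58 mm across, 185 mm tall. Origin at the centre of its underside.
- spare: Bystander, to be left alone: spare cheese in red wax, 90 x 70 x 45 mm. Origin at the centre of its underside.
- spatula: Bystander, to be left alone: kitchen spatula with steel blade and dark wooden handle, lying flat. Origin at the centre of its underside.
Things that resemble listed ones, but are neither listed nor needed, are in the scene too. Of the things like the part that bears cheese_mid, leave any that is green or purple; of the rest the smaller one is meant.

How it is judged (in metres and radians):
On the way, in this order (a step that is already met when the one before it is completed fails the run):
1. the cheese is fully home against the stop, not yet clamped (x of cheese_mid in the frame of clamp between -0.049 and -0.041 m and angle between the x axis of cheese_mid and the x axis of clamp, either way round below 0.09 rad and z of cheese_mid in the frame of clamp between 0.041 and 0.049 m and contact force between spindle and cheese below 2 N), for 0.2 s.
2. the T-handle has been turned until the foot holds the cheese with more than 30 N (value of joint tee above 0.8 rad and contact force between spindle and cheese above 30 N), for 0.2 s.
At the end, for the whole second after the job is handed in: The cheese lies flat on the board, its centre within 4 mm (along the clamp) of the fully-home place against the stop and its axis within 5 degrees of the channel; the foot presses on it with 30 to 90 N; the handle and the cheese are at rest (x of cheese_mid in the frame of clamp between -0.049 and -0.041 m and angle between the x axis of cheese_mid and the x axis of clamp, either way round below 0.09 rad and z of cheese_mid in the frame of clamp between 0.041 and 0.049 m and contact force between spindle and cheese between 30 and 90 N and velocity of joint tee between -0.05 and 0.05 rad/s and linear speed of cheese below 0.01 m/s); the robot touches nothing.
It fails at once if the cheese is crushed: the foot presses on it with more than 105 N (contact force between spindle and cheese above 105 N).
It fails at once if a bystander is moved by more than 20 mm (distance of any of mug, jar, bowl, mill, spare, spatula from where it was at the start of the episode above 0.02 m).
It also fails if it takes over 72 s, if anything falls off the work surface, if the arm or the gripper's body presses on something with over 40 N, if the wrist force passes 120 N, or if a joint passes its speed limit or range.

## Robot

A 7-joint arm with a two-finger parallel gripper is mounted at the origin on the work surface. World frame = base frame: x ahead of the robot, y to its left, z up, the work surface at z = 0. Lengths are in mm, angles in rad, forces in N, time in s.
With the tool pointing down it reaches from about 400 to 875 mm from the base axis. Payload 4.4 kg.
Tool frame: the origin (TCP) lies midway between the tips of the shut fingers; the grasp point (between the pads) lies 19 mm behind it; x points along the fingers, z is the direction in which the jaws open and shut, and the axes are right-handed (so a half turn about x gives the same grasp; the last joint's range is limited). The gripper opens to 85 mm and grips with 20 to 120 N. Pads are 22 mm wide; open, the fingers measure 114 mm over their backs; the gripper's body (76 mm by 85 mm) begins 54 mm behind the grasp point. The pads swing forward as they close: fully open they stand 13 mm farther back than shut.
Start: joints at [-1.18, 0.628, 0.038, 1.517, -0.027, 0.996, -0.02], TCP at [286.681, 583.38, 231.313] pointing down, gripper open.
Joint ranges: [-3.06, 3.06], [-0.37, 2.12], [-1.25, 1.32], [0.18, 2.47], [-1.1, 4.24], [0.23, 1.98], [-2.94, 2.94]. Speed limits (rad/s): [2.57, 2.57, 3.14, 3.14, 3.14, 3.14, 3.14].

## Interface

Orientations are given as [roll, pitch, yaw] about the fixed x, y, z axes, in that order (R = Rz(yaw) Ry(pitch) Rx(roll)).
In Python, from cell import ctrl gives the robot as it stands. The module is installed in compiled form; this text tells all that it offers.
- The arm moves only by the tool servo_tool, never from a script. Its argument "rows" is a list of rows, each an object of numbers: "dx", "dy", "dz": the shift along the tool's x, y, z in units of 750 mm (1.0 is 750 mm); "wx", "wy", "wz": the turn, a rotation vector about the tool's x, y, z in units of 6 degrees (1.0 is 6 degrees); "fingers": the closure, from 0 (fully open) to 1 (shut). In form: [{"dx": .., "dy": .., "dz": .., "wx": .., "wy": .., "wz": .., "fingers": ..}, ...]. A call has 1 to 5 rows; each row shifts and turns the commanded pose from where the row before left it, along the tool's axes as they then stand; what a row does not reach is not made up. A row lasts 1/8 s, in which the tool goes at most 62.5 mm and 10.7 degrees, less where a joint would pass 70% of its speed; a pose out of reach is approached as far as the arm can. A call with a number of a shift or a turn outside -1 to 1 is refused whole. A call with a gripper value outside its range is refused whole. The fingers move at their own pace and stop on an object; the grip force is fixed at half the most. Time passes only in rows, so rows that do not move let the fingers close. It gives the time, the measured TCP pose, the force and the opening at its end, in the units of the state.
- ctrl.read_state(): the state, without advancing time (a new reading comes with each control period).
- ctrl.get_image(name): name is "side" or "top"; returns the picture (400x640x3 uint8, red, green, blue); there is no depth.
- ctrl.camera_info(name): a dict with "fovy" (degrees; the focal length in pixels is half the picture's height over the tangent of half this angle, whatever the lens; pixels are square), "cx", "cy" (the principal point, pixels), "k1" (the pictures are not rectified: a ray, as slopes to the right and down, at radius r is drawn at 1 + k1 r^2 times it, then the intrinsics apply), "R" (3x3) and "t" (3): a world point X has camera coordinates R X + t. Camera axes: x right, y down, z forward; pixel columns grow to the right and rows downward; lengths in mm; the calibration is good to about 2 mm. A picture is of the moment at which its call begins. camera_info takes no time and is no camera call.
- ctrl.finish_job(): hands the job in, once; it reports no verdict.
Trained networks look in the newest picture that a camera, given by its name, has taken for a name from the list of things; names that differ only in an ending like _2 or _b are one class to them, and where a whole thing is asked for, a point or a joint stands for the part that bears it (a point fixed in the world has none). Each returns a list of dicts, best first, with "conf" (0 to 1); they miss things now and then, are a little off and sometimes report something else, mostly with a low value. They report only what shows in the picture. A call takes as long as a camera call. They do not tell look-alikes from the thing itself.
- ctrl.search_frame(label, camera): "extent" ([centre column, centre row, width, height] in pixels, round what is visible of it).
- ctrl.silhouettes(label, camera): "region" (400x640 bool, what is visible of it) and "extent" ([centre column, centre row, width, height] in pixels, round what is visible of it).
- ctrl.mark_of(label, camera): "point" ([column, row] in pixels: a listed point, or the origin of a listed thing).
The state is a dict: "clock": time; "qpos": joint angles; "qd": joint speeds; "tau": joint torques, N m; "eef_pos": TCP position; "tool_rot": TCP orientation; "force": force on the tool from outside, world axes, zero at the start; "torque": the same for the moment, N m; "width": finger opening in mm.
Only numpy, scipy, OpenCV 4.12 (cv2) and the standard library are available. Lean on these libraries where they do the work, as an engineer would, in place of code of your own. Each camera call takes 0.05 s, during which the arm holds its last target.

## Working session

There is one attempt and no reset: what is moved stays moved. The work goes in short steps, Python scripts to look and compute and a tool call to move; the robot and the scene stay as the last step left them, time stands still between calls to the robot, and variables do not carry over. Pictures are saved under pics/ and viewed, and the job is handed in when it is done.

Besides the shell and the picture viewer there is one more tool, called after "Request:" as name(argument=value, ...), one argument or row to a line, values as JSON. servo_tool: Moves the arm, as the interface text tells. Its arguments: {"type":"object","properties":{"rows":{"type":"array"}},"required":["rows"]}

```bash
mkdir -p pics
cat > h.py <<'E'
import numpy as np, cv2
from cell import ctrl
def cam(n):
    c=ctrl.camera_info(n); f=200/np.tan(np.radians(c['fovy'])/2)
    return c,f,np.array(c['R']),np.array(c['t'])
def proj(n,X):
    c,f,R,t=cam(n); p=R@np.array(X,float)+t; s=p[:2]/p[2]; s=s*(1+c['k1']*(s@s)); return s*f+[c['cx'],c['cy']]
def ray(n,uv):
    c,f,R,t=cam(n); d=(np.array(uv,float)-[c['cx'],c['cy']])/f; s=d.copy()
    for _ in range(30): s=d/(1+c['k1']*(s@s))
    return -R.T@t, R.T@np.array([s[0],s[1],1])
def onz(n,uv,z):
    o,d=ray(n,uv); return o+d*(z-o[2])/d[2]
def save(n,name):
    im=ctrl.get_image(n); cv2.imwrite('pics/'+name,im[:,:,::-1]); return im
E
python3 - <<'E'
from h import *
for n in('side','top'):
    save(n,n+'0.png'); c=cam(n)[0]; print(n,c['fovy'],c['cx'],c['cy'],c['k1'],-np.array(c['R']).T@np.array(c['t']))
    for l in('clamp','stop','tee_grip','cheese_mid'):
        for d in ctrl.mark_of(l,n): print(l,np.round(d['point'],1),round(d['conf'],2))
    for d in ctrl.search_frame('cheese_mid',n): print('box',np.round(d['extent']),round(d['conf'],2))
print(ctrl.read_state())
E
```

```text
side 43.593032973918156 316.8372102772353 197.61895085652702 0.02180644243847802 [  341.1695418  -1378.45941604  1009.31027833]
clamp [303.1 221.7] 0.89
stop [300.8 212.8] 0.88
stop [399.  297.8] 0.58
tee_grip [301.3 171.2] 0.56
tee_grip [384.2 227.9] 0.49
cheese_mid [250.5 190.3] 0.76
cheese_mid [299.6 213.6] 0.74
cheese_mid [302.8 230.7] 0.69
cheese_mid [271.1 160. ] 0.67
cheese_mid [255.8 276.1] 0.56
box [256. 278.  25.  63.] 0.95
box [301. 232.  16.  40.] 0.65
box [268. 162.  49.  25.] 0.62
box [250. 192.  25.  30.] 0.59
top 43.94438407720703 327.3199181970533 197.45769768288963 -0.03474936365250695 [ 444.62348121   24.93098142 1921.81833079]
clamp [317.6 220.9] 0.83
stop [308.7 213.9] 0.74
tee_grip [311.2 215.4] 0.41
cheese_mid [264.8 264.6] 0.95
cheese_mid [401.4 255.5] 0.94
cheese_mid [202.8 248.4] 0.9
cheese_mid [346.8 220.5] 0.75
box [204. 247.  36.  58.] 0.93
box [345. 217.  38.  15.] 0.85
box [263. 263.  33.  28.] 0.81
box [402. 259.  56.  21.] 0.57
{'clock': 0.6, 'qpos': array([-1.17980765,  0.62840332,  0.03849527,  1.51739335, -0.02702517,
        0.99629333, -0.02000835]), 'qd': array([-0.00051357, -0.00019501,  0.00130215,  0.00017868,  0.00085355,
       -0.00019474,  0.00122104]), 'tau': array([-6.64127001e-04, -5.62974858e+01,  1.22490842e+00, -1.93701518e+01,
        1.09343490e-02,  1.78100316e-03,  1.47895724e-05]), 'eef_pos': array([286.66918831, 583.39153012, 231.31330451]), 'tool_rot': array([1.25817993, 1.57073266, 2.37214452]), 'force': array([-0.08429449,  0.58994737,  0.1464087 ]), 'torque': array([-0.03197263, -0.01774864, -0.0124012 ]), 'width': 85.63059187313019}
```

```bash
ls
```

```text
h.py
pics
```

View pics/side0.png

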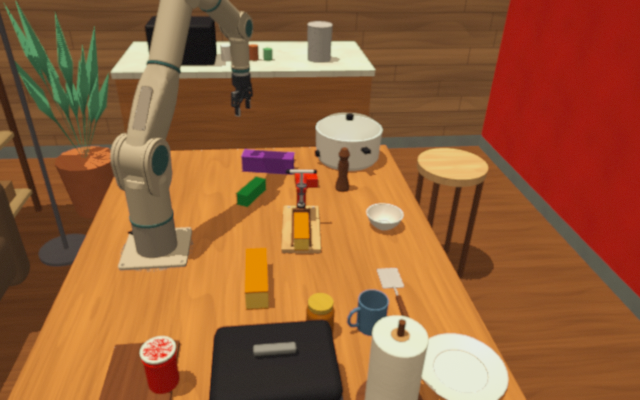

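View pics/top0.png

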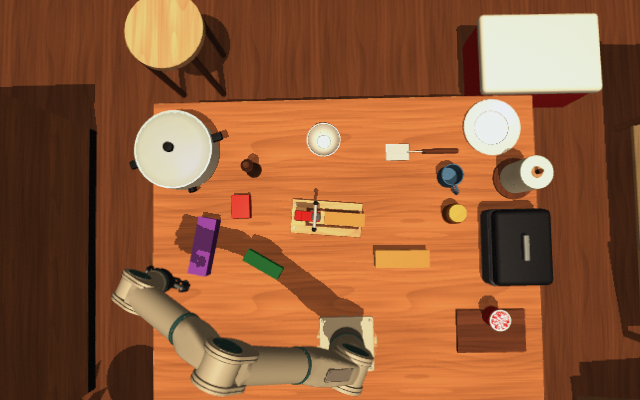

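Run:
```python
import cv2
a=cv2.imread('pics/side0.png');b=cv2.imread('pics/top0.png')
cv2.imwrite('pics/s0c.png',cv2.resize(a[140:340,210:430],None,fx=3,fy=3,interpolation=3)[:600])
cv2.imwrite('pics/t0c.png',cv2.resize(b[170:320,180:430],None,fx=3.2,fy=3.2,interpolation=3))
```

```text
(no output)
```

View pics/s0c.png

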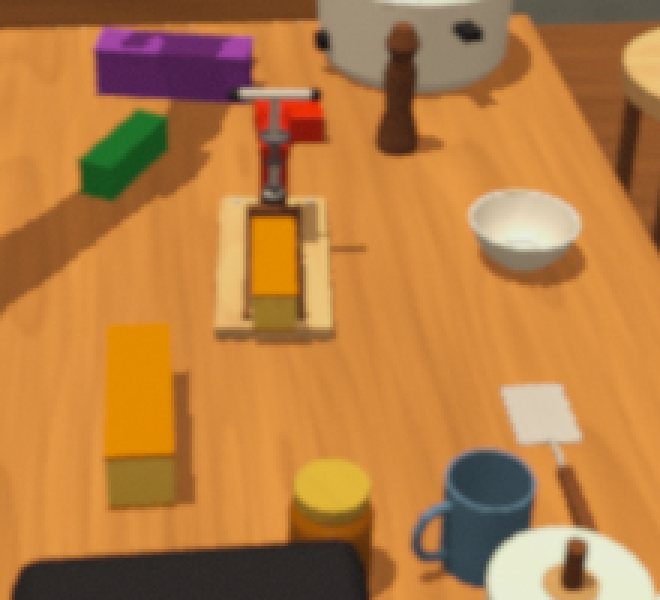

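View pics/t0c.png

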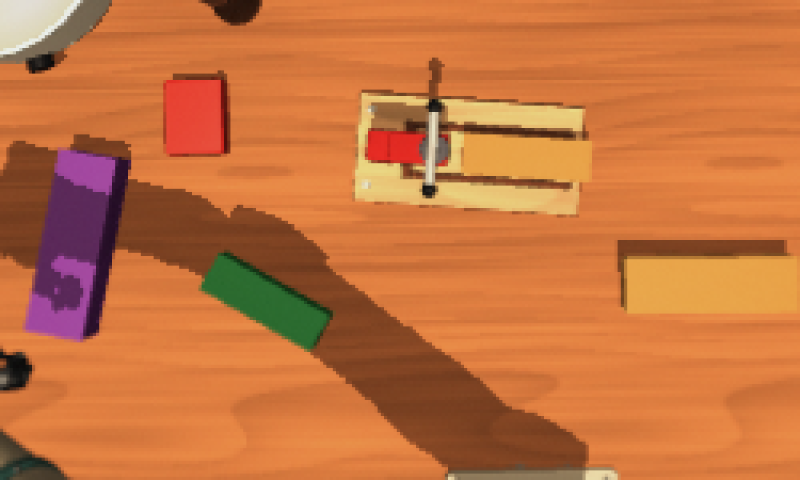

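Candidates for the cheese are yellow in the channel (top 345,217), larger yellow on the table (402,259), green (264,264) and purple (203,247). Green and purple are excluded. The smaller of the two yellow blocks is the one in the clamp channel, and the enlarged crop confirms it lies part-way out.

Run:
```python
from h import *
from scipy.optimize import least_squares
cs=np.array([[361,92],[585,108],[578,215],[355,200]])/3.2+[180,170]
M=[[100,-65],[-170,-65],[-170,65],[100,65]]
print([np.round(onz('top',c,20),1) for c in cs])
sc=np.array([[222,197],[327,197],[331,330],[216,328]])/3+[210,140]
# side: far-left, far-right, near-right(open), near-left
print([np.round(onz('side',c,20),1) for c in sc])
def P(p,X): c,s=np.cos(p[2]),np.sin(p[2]); return [p[0]+c*X[0]-s*X[1],p[1]+s*X[0]+c*X[1],X[2]]
MS=[[100,65],[100,-65],[-170,-65],[-170,65]]
def res(p,w=(1,1)):
    r=[]
    for m,c in zip(M,cs): r+=list(w[0]*(proj('top',P(p,m+[20]))-c))
    for m,c in zip(MS,sc): r+=list(w[1]*(proj('side',P(p,m+[20]))-c))
    return np.array(r)
for w in((1,1),(1,0),(0,1)):
    f=least_squares(res,[500,50,1.6],args=(w,),x_scale=[10,10,.05]); print(w,np.round(f.x,3),np.round(f.fun,1))
    if w==(1,1): p=f.x
# refine lines etc: overlay
for n in('top','side'):
    im=cv2.imread(f'pics/{n}0.png'); k=5
    q=proj(n,P(p,[-30,0,50])); x0,y0=int(q[0])-75,int(q[1])-58
    big=cv2.resize(im[y0:y0+115,x0:x0+150],None,fx=k,fy=k,interpolation=cv2.INTER_CUBIC)
    def L(a,b,col):
        A,B=[tuple(np.round((proj(n,P(p,z))+.5-[x0,y0])*k-.5).astype(int)) for z in(a,b)]; cv2.line(big,[int(v) for v in A],[int(v) for v in B],col,1)
    for a,b in((0,1),(1,2),(2,3),(3,0)): L(M[a]+[20],M[b]+[20],(255,0,0))
    for y in(-26,26): L([-160,y,30],[30,y,30],(0,255,0))
    L([0,-45,216],[0,45,216],(255,0,255)); L([30,-26,46],[30,26,46],(255,255,0))
    for i in(35,55,75): L([-120-i,-24,70],[-120-i,24,70],(0,0,255)); 
    cv2.imwrite(f'pics/ov_{n}.png',big)
```

```text
[array([556. , 196.5,  20. ]), array([531.3, -72.2,  20. ]), array([403.6, -60.9,  20. ]), array([426.5, 205.7,  20. ])]
[array([430.2, 199.7,  20. ]), array([560.1, 189.7,  20. ]), array([531.4, -81.6,  20. ]), array([407.2, -67.5,  20. ])]
(1, 1) [484.233 100.014   1.48 ] [ 0.7 -0.5  0.8 -0.6  0.7 -0.2  0.  -0.5 -0.5 -0.8 -0.7 -0.5  0.4 -1.2
 -1.  -0.7]
(1, 0) [482.37  102.151   1.484] [ 0.1  0.   0.2 -0.3  0.2  0.2 -0.5  0.1 -0.  -0.  -0.  -0.  -0.  -0.
 -0.  -0. ]
(0, 1) [485.593  95.001   1.475] [ 0.  -0.   0.  -0.   0.  -0.   0.  -0.   0.1 -0.1 -0.   0.2  0.8 -0.3
 -0.8  0.1]
```

View pics/ov_top.png

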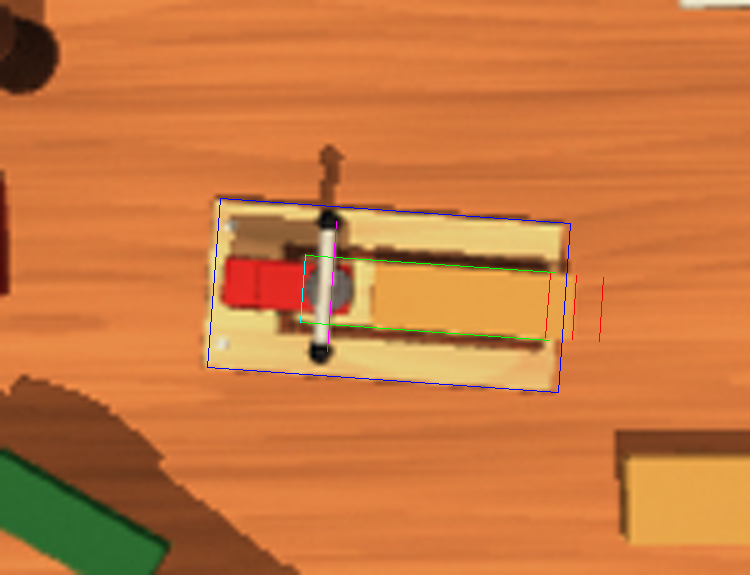

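View pics/ov_side.png

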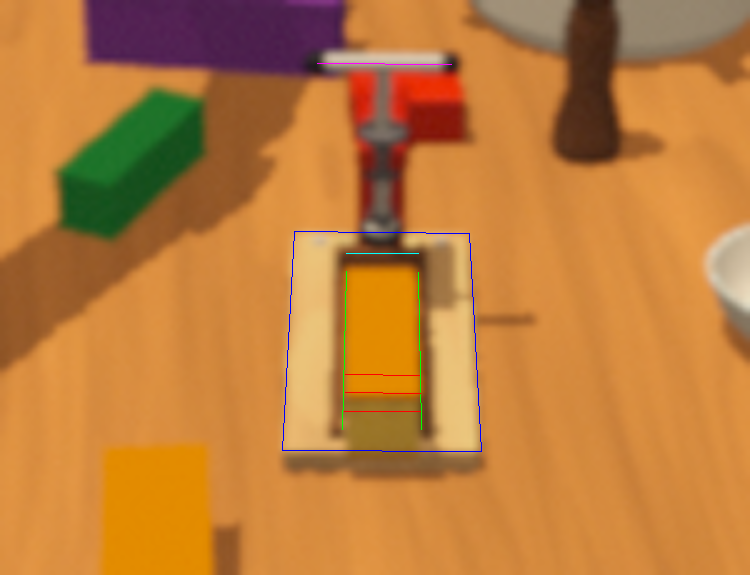

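```bash
cat >> h.py <<'E'
from scipy.spatial.transform import Rotation as Ro
p0=np.array([483.,102.,1.483])
def P(X,p=p0): c,s=np.cos(p[2]),np.sin(p[2]); return np.array([p[0]+c*X[0]-s*X[1],p[1]+s*X[0]+c*X[1],X[2]])
def toolR(s=None):
    s=s or ctrl.read_state(); return Ro.from_euler('xyz',s['tool_rot']).as_matrix()
def plan(target,yawvec):
    """target TCP world; yawvec: desired tool z (jaw) world xy dir; prints tool shift (current axes) and wx"""
    s=ctrl.read_state(); R=toolR(s); d=R.T@(np.array(target)-s['eef_pos'])
    yv=np.array([*yawvec,0.]);yv/=np.linalg.norm(yv)
    out=[]
    for g in(1,-1):
        a=R.T@(g*yv); out.append(np.degrees(np.arctan2(-a[1],a[2])))
    print('shift mm tool',np.round(d,1),'units',np.round(d/750,4),'wx deg options',np.round(out,1),'tcp',np.round(s['eef_pos'],1),'F',np.round(s['force'],1),'q7',round(s['qpos'][6],3),'t',round(s['clock'],2))
    return d
E
python3 - <<'E'
from h import *
from scipy.optimize import least_squares
print(np.round(toolR(),3))
# bar ends/ball centres: overlay px /5 + offset
p=[484.233,100.014,1.48]
def off(n):
    q=proj(n,P([-30,0,50],p)); return np.array([int(q[0])-75,int(q[1])-58])
t=[np.array(u)/5-.4+off('top') for u in((329,219),(320,353))]
s=[np.array(u)/5-.4+off('side') for u in((453,61),(312,63))]
for a,b in zip(t,s):
    f=least_squares(lambda X:np.r_[proj('top',X)-a,proj('side',X)-b],[480,100,216.]); print(np.round(f.x,1),np.round(f.fun,2), np.round(onz('top',a,216),1),np.round(onz('side',b,216),1))
# cheese end: top px (571,300) approx, side front top edge (382,395)
for n,u in(('top',(571,300)),('side',(383,395))):
    X=onz(n,np.array(u)/5-.4+off(n),70); c,sn=np.cos(p0[2]),np.sin(p0[2]); d=X[:2]-p0[:2]; print(n,np.round(X,1),'clamp x,y',round(d@[c,sn],1),round(d@[-sn,c],1))
a=np.array([np.cos(p0[2]),np.sin(p0[2])])
print('push start',P([-205,0,0])); plan(P([-205,0,300]),[-a[1],a[0]])
E
```

```text
[[-0.    -0.897  0.441]
 [ 0.     0.441  0.897]
 [-1.     0.     0.   ]]
[530.6 101.  215.6] [ 0.01 -0.09 -0.09  0.  ] [530.3 101.  216. ] [530.8 100.1 216. ]
[437.2 109.  213.2] [-0.01  0.28  0.28  0.  ] [438.2 108.8 216. ] [436.  103.9 216. ]
top [473.5 -72.   70. ] clamp x,y -174.2 -5.8
side [468.7 -76.9  70. ] clamp x,y -179.5 -1.4
push start [ 465.02486643 -102.2104174     0.        ]
shift mm tool [ -68.7 -462.5 -536.6] units [-0.0916 -0.6166 -0.7155] wx deg options [-111.1   68.9] tcp [286.7 583.4 231.3] F [-0.1  0.6  0.1] q7 -0.02 t 0.6
```

```bash
cat >> h.py <<'E'
p0=np.array([483.5,104.,1.484])
def rows(target,wxdeg,n,f):
    s=ctrl.read_state(); R=toolR(s); dp=(np.array(target)-s['eef_pos'])/n; w=wxdeg/n
    for i in range(n):
        d=R.T@dp/750; print('{"dx":%.3f,"dy":%.3f,"dz":%.3f,"wx":%.2f,"fingers":%g}'%(*d,w/6,f),end=', ' if i%5!=4 else '\n')
        R=R@Ro.from_rotvec([np.radians(w),0,0]).as_matrix()
    print('\n',n,'rows, mm/row',np.round(np.linalg.norm(dp),1))
E
python3 - <<'E'
from h import *
a=np.array([np.cos(p0[2]),np.sin(p0[2])])
plan(P([-205,0,300]),[-a[1],a[0]])
rows(P([-205,0,300],p0),69,15,1)
E
```

```text
shift mm tool [ -68.7 -462.5 -536.6] units [-0.0916 -0.6166 -0.7155] wx deg options [-111.2   68.8] tcp [286.7 583.4 231.3] F [-0.1  0.6  0.1] q7 -0.02 t 0.6
{"dx":-0.006,"dy":-0.041,"dz":-0.048,"wx":0.77,"fingers":1}, {"dx":-0.006,"dy":-0.045,"dz":-0.044,"wx":0.77,"fingers":1}, {"dx":-0.006,"dy":-0.048,"dz":-0.040,"wx":0.77,"fingers":1}, {"dx":-0.006,"dy":-0.051,"dz":-0.036,"wx":0.77,"fingers":1}, {"dx":-0.006,"dy":-0.054,"dz":-0.032,"wx":0.77,"fingers":1}
{"dx":-0.006,"dy":-0.056,"dz":-0.028,"wx":0.77,"fingers":1}, {"dx":-0.006,"dy":-0.058,"dz":-0.023,"wx":0.77,"fingers":1}, {"dx":-0.006,"dy":-0.060,"dz":-0.018,"wx":0.77,"fingers":1}, {"dx":-0.006,"dy":-0.061,"dz":-0.013,"wx":0.77,"fingers":1}, {"dx":-0.006,"dy":-0.062,"dz":-0.008,"wx":0.77,"fingers":1}
{"dx":-0.006,"dy":-0.063,"dz":-0.003,"wx":0.77,"fingers":1}, {"dx":-0.006,"dy":-0.063,"dz":0.002,"wx":0.77,"fingers":1}, {"dx":-0.006,"dy":-0.062,"dz":0.007,"wx":0.77,"fingers":1}, {"dx":-0.006,"dy":-0.062,"dz":0.012,"wx":0.77,"fingers":1}, {"dx":-0.006,"dy":-0.061,"dz":0.017,"wx":0.77,"fingers":1}

 15 rows, mm/row 47.3
```

Request:
servo_tool(
  rows=[
    {"dx":-0.03,"dy":-0.041,"dz":-0.048,"wx":0.77,"fingers":1},
    {"dx":-0.03,"dy":-0.045,"dz":-0.044,"wx":0.77,"fingers":1},
    {"dx":-0.03,"dy":-0.048,"dz":-0.04,"wx":0.77,"fingers":1},
    {"dx":-0.006,"dy":-0.051,"dz":-0.036,"wx":0.77,"fingers":1},
    {"dx":0,"dy":-0.054,"dz":-0.032,"wx":0.77,"fingers":1},
  ],
)

```text
schema error: expected keys dx, dy, dz, wx, wy, wz, fingers
```

```bash
sed -i 's/def P(X,p=p0)/def P(X,p=(483.5,104.,1.484))/' h.py
python3 - <<'E'
from h import *
a=np.array([np.cos(1.484),np.sin(1.484)])
plan(P([-205,0,300]),[-a[1],a[0]])
print(np.round(ctrl.read_state()['qpos'],2))
rows(P([-205,0,300]),46,10,1)
E
```

```text
shift mm tool [ -68.7 -462.2 -534.5] units [-0.0916 -0.6163 -0.7127] wx deg options [-111.2   68.8] tcp [286.7 583.4 231.3] F [-0.1  0.6  0.1] q7 -0.02 t 0.6
[-1.18  0.63  0.04  1.52 -0.03  1.   -0.02]
{"dx":-0.009,"dy":-0.062,"dz":-0.071,"wx":0.77,"fingers":1}, {"dx":-0.009,"dy":-0.067,"dz":-0.066,"wx":0.77,"fingers":1}, {"dx":-0.009,"dy":-0.072,"dz":-0.061,"wx":0.77,"fingers":1}, {"dx":-0.009,"dy":-0.077,"dz":-0.055,"wx":0.77,"fingers":1}, {"dx":-0.009,"dy":-0.081,"dz":-0.048,"wx":0.77,"fingers":1}
{"dx":-0.009,"dy":-0.085,"dz":-0.042,"wx":0.77,"fingers":1}, {"dx":-0.009,"dy":-0.088,"dz":-0.035,"wx":0.77,"fingers":1}, {"dx":-0.009,"dy":-0.090,"dz":-0.027,"wx":0.77,"fingers":1}, {"dx":-0.009,"dy":-0.092,"dz":-0.020,"wx":0.77,"fingers":1}, {"dx":-0.009,"dy":-0.093,"dz":-0.013,"wx":0.77,"fingers":1}

 10 rows, mm/row 71.0
```

All seven keys are required in each row.

Request:
servo_tool(
  rows=[
    {"dx":-0.03,"dy":-0.041,"dz":-0.048,"wx":0.77,"wy":0,"wz":0,"fingers":1},
    {"dx":-0.03,"dy":-0.045,"dz":-0.044,"wx":0.77,"wy":0,"wz":0,"fingers":1},
    {"dx":-0.03,"dy":-0.048,"dz":-0.04,"wx":0.77,"wy":0,"wz":0,"fingers":1},
    {"dx":-0.006,"dy":-0.051,"dz":-0.036,"wx":0.77,"wy":0,"wz":0,"fingers":1},
    {"dx":0,"dy":-0.054,"dz":-0.032,"wx":0.77,"wy":0,"wz":0,"fingers":1},
  ],
)

```text
clock: 1.23
eef_pos: [346.9, 354.6, 304.2]
tool_rot: [0.198, 1.569, 0.906]
force: [0.2, -0.3, 0.6]
width: 0.2
```

```bash
sed -i 's/"wx":%.2f,"fing/"wx":%.2f,"wy":0,"wz":0,"fing/' h.py
python3 - <<'E'
from h import *
a=np.array([np.cos(1.484),np.sin(1.484)])
plan(P([-205,0,300]),[-a[1],a[0]])
print(np.round(ctrl.read_state()['qpos'],2))
rows(P([-205,0,290]),46,10,1)
E
```

```text
shift mm tool [   3.6 -422.7 -205.6] units [ 0.0048 -0.5636 -0.2741] wx deg options [-134.4   45.6] tcp [346.9 354.6 304.2] F [ 0.2 -0.3  0.6] q7 -0.071 t 1.23
[-0.98  0.33  0.18  1.84 -0.07  0.98 -0.07]
{"dx":0.002,"dy":-0.056,"dz":-0.027,"wx":0.77,"wy":0,"wz":0,"fingers":1}, {"dx":0.002,"dy":-0.058,"dz":-0.023,"wx":0.77,"wy":0,"wz":0,"fingers":1}, {"dx":0.002,"dy":-0.060,"dz":-0.018,"wx":0.77,"wy":0,"wz":0,"fingers":1}, {"dx":0.002,"dy":-0.061,"dz":-0.013,"wx":0.77,"wy":0,"wz":0,"fingers":1}, {"dx":0.002,"dy":-0.062,"dz":-0.008,"wx":0.77,"wy":0,"wz":0,"fingers":1}
{"dx":0.002,"dy":-0.063,"dz":-0.003,"wx":0.77,"wy":0,"wz":0,"fingers":1}, {"dx":0.002,"dy":-0.063,"dz":0.002,"wx":0.77,"wy":0,"wz":0,"fingers":1}, {"dx":0.002,"dy":-0.062,"dz":0.007,"wx":0.77,"wy":0,"wz":0,"fingers":1}, {"dx":0.002,"dy":-0.062,"dz":0.012,"wx":0.77,"wy":0,"wz":0,"fingers":1}, {"dx":0.002,"dy":-0.060,"dz":0.017,"wx":0.77,"wy":0,"wz":0,"fingers":1}

 10 rows, mm/row 47.0
```

Request:
servo_tool(
  rows=[
    {"dx":0.002,"dy":-0.056,"dz":-0.027,"wx":0.77,"wy":0,"wz":0,"fingers":1},
    {"dx":0.002,"dy":-0.058,"dz":-0.023,"wx":0.77,"wy":0,"wz":0,"fingers":1},
    {"dx":0.002,"dy":-0.06,"dz":-0.018,"wx":0.77,"wy":0,"wz":0,"fingers":1},
    {"dx":0.002,"dy":-0.061,"dz":-0.013,"wx":0.77,"wy":0,"wz":0,"fingers":1},
    {"dx":0.002,"dy":-0.062,"dz":-0.008,"wx":0.77,"wy":0,"wz":0,"fingers":1},
  ],
)

```text
clock: 1.85
eef_pos: [406.5, 128.1, 296.1]
tool_rot: [0.304, 1.57, 0.609]
force: [1.0, 0.6, -0.0]
width: -0.1
```

Request:
servo_tool(
  rows=[
    {"dx":0.002,"dy":-0.063,"dz":-0.003,"wx":0.77,"wy":0,"wz":0,"fingers":1},
    {"dx":0.002,"dy":-0.063,"dz":0.002,"wx":0.77,"wy":0,"wz":0,"fingers":1},
    {"dx":0.002,"dy":-0.062,"dz":0.007,"wx":0.77,"wy":0,"wz":0,"fingers":1},
    {"dx":0.002,"dy":-0.062,"dz":0.012,"wx":0.77,"wy":0,"wz":0,"fingers":1},
    {"dx":0.002,"dy":-0.06,"dz":0.017,"wx":0.77,"wy":0,"wz":0,"fingers":1},
  ],
)

```text
clock: 2.48
eef_pos: [466.9, -99.6, 288.6]
tool_rot: [0.371, 1.57, 0.273]
force: [1.0, 0.3, 0.5]
width: 0.1
```

Run:
```python
from h import *
a=np.array([np.cos(1.484),np.sin(1.484)])
plan(P([-205,0,45]),[-a[1],a[0]])
print(np.round(ctrl.read_state()['qpos'],2)); print(np.round(toolR(),3))
im=save('top','t1.png'); im2=save('side','s1.png')
cv2.imwrite('pics/c1.png',np.hstack([cv2.resize(im[150:280,270:430],None,fx=2.5,fy=2.5),cv2.resize(im2[120:250,220:380],None,fx=2.5,fy=2.5)])[:,:,::-1])
```

```text
shift mm tool [243.6  -0.8  -1.3] units [ 0.3247 -0.0011 -0.0017] wx deg options [179.4  -0.6] tcp [466.9 -99.6 288.6] F [1.  0.3 0.5] q7 0.297 t 2.48
[-0.24  0.35  0.53  1.92 -0.22  0.94  0.3 ]
[[ 0.001  0.098  0.995]
 [ 0.     0.995 -0.098]
 [-1.     0.     0.001]]
```

View pics/c1.png

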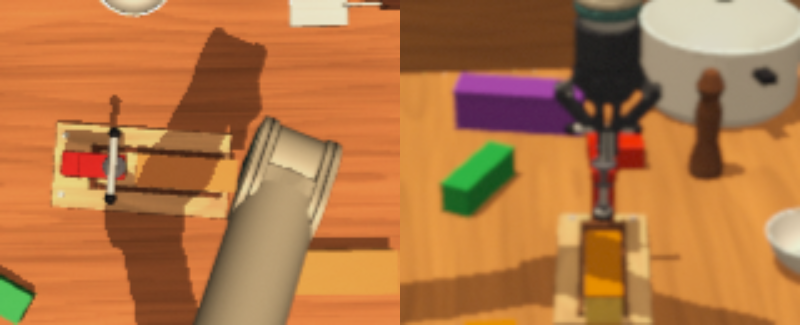

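The arm is above and behind the cheese's open end, with tool +y along the channel. Descending now.

Request:
servo_tool(
  rows=[
    {"dx":0.07,"dy":0,"dz":-0.002,"wx":0,"wy":0,"wz":0,"fingers":1},
    {"dx":0.07,"dy":0,"dz":0,"wx":-0.1,"wy":0,"wz":0,"fingers":1},
    {"dx":0.07,"dy":0,"dz":0,"wx":0,"wy":0,"wz":0,"fingers":1},
    {"dx":0.07,"dy":0,"dz":0,"wx":0,"wy":0,"wz":0,"fingers":1},
    {"dx":0.043,"dy":0,"dz":0,"wx":0,"wy":0,"wz":0,"fingers":1},
  ],
)

```text
clock: 3.2
eef_pos: [464.1, -96.8, 44.0]
tool_rot: [2.711, 1.568, 2.627]
force: [0.8, -0.1, 0.5]
width: -0.3
```

Request:
servo_tool(
  rows=[
    {"dx":0,"dy":0.012,"dz":0,"wx":0,"wy":0,"wz":0,"fingers":1},
    {"dx":0,"dy":0.012,"dz":0,"wx":0,"wy":0,"wz":0,"fingers":1},
    {"dx":0,"dy":0.01,"dz":0,"wx":0,"wy":0,"wz":0,"fingers":1},
    {"dx":0,"dy":0.01,"dz":0,"wx":0,"wy":0,"wz":0,"fingers":1},
    {"dx":0,"dy":0.01,"dz":0,"wx":0,"wy":0,"wz":0,"fingers":1},
  ],
)

```text
clock: 3.82
eef_pos: [469.1, -59.2, 47.4]
tool_rot: [-0.677, 1.567, -0.763]
force: [-1.1, -6.4, 4.3]
width: -0.2
```

```bash
cat > st.py <<'E'
from h import *
s=ctrl.read_state(); a=np.array([np.cos(1.484),np.sin(1.484)]); d=s['eef_pos'][:2]-[483.5,104]
print('clamp xy',np.round([d@a,d@[-a[1],a[0]]],1),'tcp',np.round(s['eef_pos'],1),'F',np.round(s['force'],1),'M',np.round(s['torque'],3),'q',np.round(s['qpos'],2),'w',round(s['width'],1),'t',round(s['clock'],2))
E
python3 st.py
```

```text
clamp xy [-163.8    0.2] tcp [469.1 -59.2  47.4] F [-1.1 -6.4  4.3] M [-1.402  0.399  0.027] q [-0.11  0.72  0.25  2.15 -0.53  0.32  0.51] w -0.2 t 3.83
```

Request:
servo_tool(
  rows=[
    {"dx":-0.003,"dy":0.008,"dz":0,"wx":0,"wy":0,"wz":0,"fingers":1},
    {"dx":-0.003,"dy":0.008,"dz":0,"wx":0,"wy":0,"wz":0,"fingers":1},
    {"dx":0,"dy":0.008,"dz":0,"wx":0,"wy":0,"wz":0,"fingers":1},
  ],
)

```text
clock: 4.2
eef_pos: [470.2, -40.3, 51.1]
tool_rot: [-0.774, 1.569, -0.86]
force: [-2.2, -7.7, 4.8]
width: 0.1
```

```bash
python3 st.py
python3 - <<'E'
from h import *
im=save('top','t2.png'); im2=save('side','s2.png')
cv2.imwrite('pics/c2.png',np.hstack([cv2.resize(im[150:280,270:430],None,fx=2.5,fy=2.5),cv2.resize(im2[120:250,220:380],None,fx=2.5,fy=2.5)])[:,:,::-1])
E
```

```text
clamp xy [-144.9    0.8] tcp [470.2 -40.3  51.1] F [-2.2 -7.7  4.8] M [-1.636  0.493  0.006] q [-0.15  0.71  0.26  2.15 -0.54  0.34  0.48] w 0.1 t 4.2
```

View pics/c2.png

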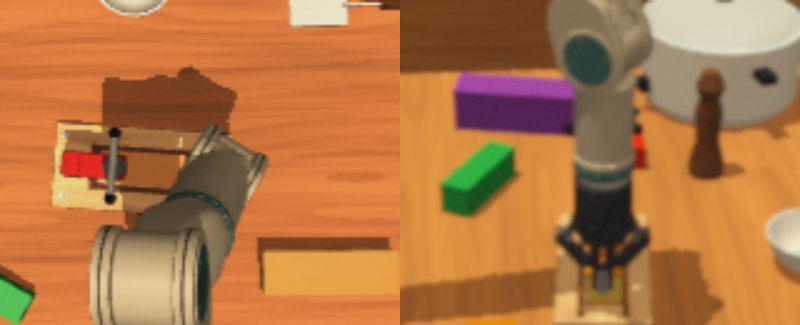

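Request:
servo_tool(
  rows=[
    {"dx":0,"dy":0.005,"dz":0,"wx":0,"wy":0,"wz":0,"fingers":1},
    {"dx":0,"dy":0.005,"dz":-0.001,"wx":0,"wy":0,"wz":0,"fingers":1},
    {"dx":0,"dy":0.003,"dz":0,"wx":0,"wy":0,"wz":0,"fingers":1},
  ],
)

```text
clock: 4.68
eef_pos: [470.6, -31.2, 51.0]
tool_rot: [-0.686, 1.568, -0.773]
force: [-0.3, -6.4, 4.3]
width: 0.2
```

Request:
servo_tool(
  rows=[
    {"dx":0,"dy":0.003,"dz":0,"wx":0,"wy":0,"wz":0,"fingers":1},
  ],
)

```text
clock: 4.8
eef_pos: [470.9, -29.1, 51.0]
tool_rot: [-0.691, 1.568, -0.777]
force: [-0.4, -5.4, 4.2]
width: 0.0
```

Request:
servo_tool(
  rows=[
    {"dx":0,"dy":0.002,"dz":0,"wx":0,"wy":0,"wz":0,"fingers":1},
  ],
)

```text
clock: 4.92
eef_pos: [471.0, -27.6, 51.0]
tool_rot: [-0.695, 1.568, -0.781]
force: [-1.0, -6.1, 3.6]
width: 0.1
```

```bash
python3 st.py
```

```text
clamp xy [-132.2    1.1] tcp [471.  -27.6  51. ] F [-1.  -6.1  3.6] M [-1.229  0.133 -0.055] q [-0.18  0.71  0.27  2.15 -0.55  0.34  0.46] w 0.1 t 4.92
```

Request:
servo_tool(
  rows=[
    {"dx":0,"dy":0.003,"dz":0,"wx":0,"wy":0,"wz":0,"fingers":1},
  ],
)

```text
clock: 5.05
eef_pos: [471.0, -27.3, 51.0]
tool_rot: [-1.0, 1.566, -1.088]
force: [-2.2, -13.1, 4.3]
width: 0.1
```

Request:
servo_tool(
  rows=[
    {"dx":0,"dy":0.003,"dz":0,"wx":0,"wy":0,"wz":0,"fingers":1},
  ],
)

```text
clock: 5.18
eef_pos: [471.3, -27.3, 51.0]
tool_rot: [-1.078, 1.563, -1.168]
force: [-1.3, -18.7, 3.4]
width: 0.3
```

Request:
servo_tool(
  rows=[
    {"dx":0,"dy":0.002,"dz":0,"wx":0,"wy":0,"wz":0,"fingers":1},
  ],
)

```text
clock: 5.3
eef_pos: [471.3, -27.3, 51.1]
tool_rot: [-1.127, 1.561, -1.218]
force: [-2.3, -21.5, 3.6]
width: -0.1
```

The cheese is home: TCP stopped at clamp x -131.5 (11 mm half-pad puts the face at about -120) and force rose to 21 N. Backing off and rising.

Request:
servo_tool(
  rows=[
    {"dx":0,"dy":-0.02,"dz":0,"wx":0,"wy":0,"wz":0,"fingers":1},
    {"dx":-0.02,"dy":-0.02,"dz":0,"wx":0,"wy":0,"wz":0,"fingers":1},
    {"dx":-0.06,"dy":0,"dz":0,"wx":0.5,"wy":0,"wz":0,"fingers":0},
    {"dx":-0.07,"dy":0,"dz":0,"wx":0.8,"wy":0,"wz":0,"fingers":0},
    {"dx":-0.07,"dy":0,"dz":0,"wx":0.8,"wy":0,"wz":0,"fingers":0},
  ],
)

```text
clock: 5.92
eef_pos: [467.9, -49.7, 218.0]
tool_rot: [1.913, 1.569, 1.606]
force: [1.0, 0.6, 0.3]
width: 54.7
```

```bash
python3 st.py;  python3 - <<'E'
from h import *
a=np.array([np.cos(1.484),np.sin(1.484)])
plan(P([0,0,300]),a)
im=save('top','t3.png'); im2=save('side','s3.png')
cv2.imwrite('pics/c3.png',np.hstack([cv2.resize(im[150:280,270:430],None,fx=2.5,fy=2.5),cv2.resize(im2[120:250,220:380],None,fx=2.5,fy=2.5)])[:,:,::-1])
E
```

```text
clamp xy [-154.5    2.2] tcp [467.9 -49.7 218. ] F [1.  0.6 0.3] M [ 0.076 -0.124  0.006] q [-0.39  0.46  0.62  2.03 -0.38  0.77  0.15] w 54.7 t 5.92
shift mm tool [-81.8 151.3 -31.7] units [-0.1091  0.2018 -0.0422] wx deg options [-102.6   77.4] tcp [467.9 -49.7 218. ] F [1.  0.6 0.3] q7 0.15 t 5.92
```

View pics/c3.png

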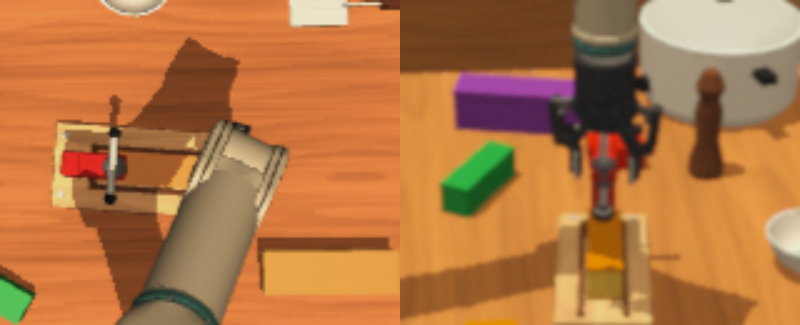

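Request:
servo_tool(
  rows=[
    {"dx":-0.03,"dy":0,"dz":0,"wx":-1,"wy":0,"wz":0,"fingers":0},
    {"dx":-0.04,"dy":0,"dz":0,"wx":-1,"wy":0,"wz":0,"fingers":0},
    {"dx":-0.04,"dy":0,"dz":0,"wx":-1,"wy":0,"wz":0,"fingers":0},
    {"dx":0,"dy":0,"dz":0,"wx":-1,"wy":0,"wz":0,"fingers":0},
    {"dx":0,"dy":0,"dz":0,"wx":-1,"wy":0,"wz":0,"fingers":0},
  ],
)

```text
clock: 6.65
eef_pos: [467.8, -49.7, 298.7]
tool_rot: [1.247, 1.57, 1.471]
force: [-0.1, -0.2, 0.0]
width: 85.3
```

```bash
python3 st.py;  python3 - <<'E'
from h import *
a=np.array([np.cos(1.484),np.sin(1.484)])
plan(P([0,0,300]),a)
rows(P([0,0,290]),-73,13,0)
E
```

```text
clamp xy [-154.5    2.3] tcp [467.8 -49.7 298.7] F [-0.1 -0.2  0. ] M [ 0.018 -0.004 -0.029] q [-0.36  0.32  0.54  1.92 -0.2   0.96  0.5 ] w 85.3 t 6.65
shift mm tool [ -1.1 146.4  49.4] units [-0.0015  0.1952  0.0658] wx deg options [-72.2 107.8] tcp [467.8 -49.7 298.7] F [-0.1 -0.2  0. ] q7 0.501 t 6.65
{"dx":0.001,"dy":0.015,"dz":0.005,"wx":-0.94,"wy":0,"wz":0,"fingers":0}, {"dx":0.001,"dy":0.014,"dz":0.007,"wx":-0.94,"wy":0,"wz":0,"fingers":0}, {"dx":0.001,"dy":0.014,"dz":0.008,"wx":-0.94,"wy":0,"wz":0,"fingers":0}, {"dx":0.001,"dy":0.013,"dz":0.009,"wx":-0.94,"wy":0,"wz":0,"fingers":0}, {"dx":0.001,"dy":0.012,"dz":0.010,"wx":-0.94,"wy":0,"wz":0,"fingers":0}
{"dx":0.001,"dy":0.011,"dz":0.012,"wx":-0.94,"wy":0,"wz":0,"fingers":0}, {"dx":0.001,"dy":0.010,"dz":0.013,"wx":-0.94,"wy":0,"wz":0,"fingers":0}, {"dx":0.001,"dy":0.008,"dz":0.013,"wx":-0.94,"wy":0,"wz":0,"fingers":0}, {"dx":0.001,"dy":0.007,"dz":0.014,"wx":-0.94,"wy":0,"wz":0,"fingers":0}, {"dx":0.001,"dy":0.006,"dz":0.015,"wx":-0.94,"wy":0,"wz":0,"fingers":0}
{"dx":0.001,"dy":0.004,"dz":0.015,"wx":-0.94,"wy":0,"wz":0,"fingers":0}, {"dx":0.001,"dy":0.003,"dz":0.016,"wx":-0.94,"wy":0,"wz":0,"fingers":0}, {"dx":0.001,"dy":0.001,"dz":0.016,"wx":-0.94,"wy":0,"wz":0,"fingers":0}, 
 13 rows, mm/row 11.9
```

Before covering it, I'll check that the cheese is home. The arm is still aside, so I'll refine the bar position from pictures too.

Run:
```python
from h import *
n={}
for n_ in('top','side'):
    im=save(n_,n_+'4.png')[:,:,::-1].copy(); k=6
    q=proj(n_,P([0,0,120])); x0,y0=int(q[0])-32,int(q[1])-48
    big=cv2.resize(im[y0:y0+96,x0:x0+66],None,fx=k,fy=k,interpolation=cv2.INTER_CUBIC)
    def L(a,b,col):
        A,B=[[int(v) for v in np.round((proj(n_,P(z))+.5-[x0,y0])*k-.5)] for z in(a,b)]; cv2.line(big,A,B,col,1)
    L([0,-53,216],[0,53,216],(255,0,255)); L([-120,-24,70],[-120,24,70],(255,0,0)); L([-15,0,216],[15,0,216],(255,0,255))
    L([0,-36.5,216+8.5],[0,-53.5,216+8.5],(0,255,0))
    n[n_]=big
cv2.imwrite('pics/c4.png',np.hstack([n['top'],n['side']]))
```

```text
(no output)
```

View pics/c4.png

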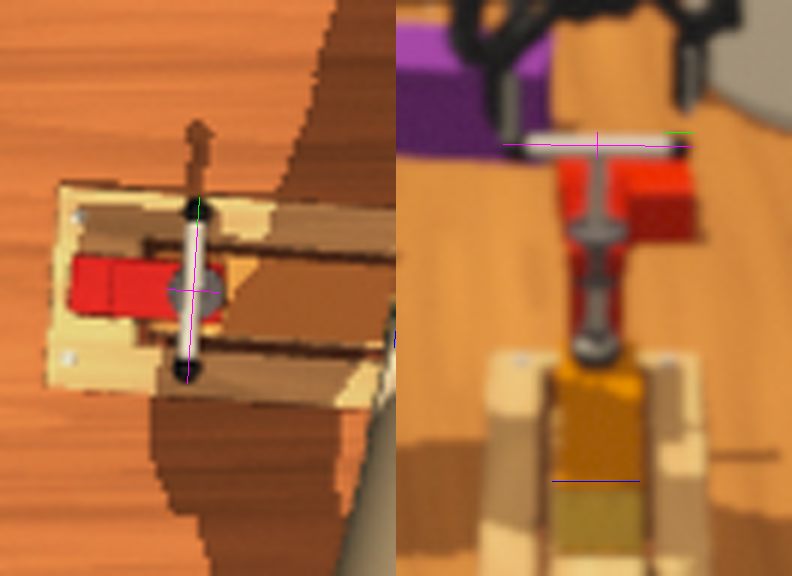

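The pictures agree: the bar centre sits at about (483.5, 105), and the cheese's end is at the home line within about 1 px. Moving above the T-bar.

Request:
servo_tool(
  rows=[
    {"dx":0,"dy":0.015,"dz":0.005,"wx":-0.94,"wy":0,"wz":0,"fingers":0},
    {"dx":0,"dy":0.014,"dz":0.007,"wx":-0.94,"wy":0,"wz":0,"fingers":0},
    {"dx":0,"dy":0.014,"dz":0.008,"wx":-0.94,"wy":0,"wz":0,"fingers":0},
    {"dx":0,"dy":0.013,"dz":0.009,"wx":-0.94,"wy":0,"wz":0,"fingers":0},
    {"dx":0,"dy":0.012,"dz":0.01,"wx":-0.94,"wy":0,"wz":0,"fingers":0},
  ],
)

```text
clock: 7.38
eef_pos: [474.0, 9.3, 298.0]
tool_rot: [2.076, 1.57, 2.788]
force: [0.6, -0.3, -0.0]
width: 85.2
```

Request:
servo_tool(
  rows=[
    {"dx":0,"dy":0.011,"dz":0.012,"wx":-0.94,"wy":0,"wz":0,"fingers":0},
    {"dx":0,"dy":0.01,"dz":0.013,"wx":-0.94,"wy":0,"wz":0,"fingers":0},
    {"dx":0,"dy":0.008,"dz":0.013,"wx":-0.94,"wy":0,"wz":0,"fingers":0},
    {"dx":0,"dy":0.007,"dz":0.014,"wx":-0.94,"wy":0,"wz":0,"fingers":0},
    {"dx":0,"dy":0.006,"dz":0.015,"wx":-0.94,"wy":0,"wz":0,"fingers":0},
  ],
)

```text
clock: 8.0
eef_pos: [480.2, 68.6, 298.0]
tool_rot: [1.881, 1.57, 3.086]
force: [-0.0, 0.2, -0.4]
width: 85.2
```

Request:
servo_tool(
  rows=[
    {"dx":0,"dy":0.004,"dz":0.015,"wx":-0.94,"wy":0,"wz":0,"fingers":0},
    {"dx":0,"dy":0.003,"dz":0.016,"wx":-0.94,"wy":0,"wz":0,"fingers":0},
    {"dx":0,"dy":0.001,"dz":0.016,"wx":-0.9,"wy":0,"wz":0,"fingers":0},
    {"dx":0,"dy":0,"dz":0,"wx":0,"wy":0,"wz":0,"fingers":0},
  ],
)

```text
clock: 8.5
eef_pos: [483.9, 104.7, 297.9]
tool_rot: [1.208, 1.57, 2.702]
force: [-0.1, -0.2, -0.2]
width: 85.4
```

```bash
python3 st.py;  python3 - <<'E'
from h import *
a=np.array([np.cos(1.484),np.sin(1.484)])
plan([483.5,105,197],a); print(np.round(toolR(),3))
E
```

```text
clamp xy [ 0.8 -0.3] tcp [483.9 104.7 297.9] F [-0.1 -0.2 -0.2] M [ 0.013  0.014 -0.027] q [-0.41  0.33  0.19  1.85 -0.08  0.97  1.31] w 85.4 t 8.5
shift mm tool [100.9   0.3   0.2] units [0.1346 0.0004 0.0003] wx deg options [   0.6 -179.4] tcp [483.9 104.7 297.9] F [-0.1 -0.2 -0.2] q7 1.307 t 8.5
[[-0.001 -0.997  0.077]
 [ 0.     0.077  0.997]
 [-1.     0.001  0.   ]]
```

Request:
servo_tool(
  rows=[
    {"dx":0.04,"dy":0,"dz":0,"wx":0.1,"wy":0,"wz":0,"fingers":0},
    {"dx":0.04,"dy":0,"dz":0,"wx":0,"wy":0,"wz":0,"fingers":0},
    {"dx":0.03,"dy":0,"dz":0,"wx":0,"wy":0,"wz":0,"fingers":0},
    {"dx":0.024,"dy":0,"dz":0,"wx":0,"wy":0,"wz":0,"fingers":0},
    {"dx":0,"dy":0,"dz":0,"wx":0,"wy":0,"wz":0,"fingers":0},
  ],
)

```text
clock: 9.12
eef_pos: [483.1, 103.0, 196.6]
tool_rot: [2.045, 1.567, -2.757]
force: [0.0, 0.3, 0.3]
width: 85.4
```

Request:
servo_tool(
  rows=[
    {"dx":0,"dy":0,"dz":0,"wx":0,"wy":0,"wz":0,"fingers":1},
    {"dx":0,"dy":0,"dz":0,"wx":0,"wy":0,"wz":0,"fingers":1},
    {"dx":0,"dy":0,"dz":0,"wx":0,"wy":0,"wz":0,"fingers":1},
    {"dx":0,"dy":0,"dz":0,"wx":0,"wy":0,"wz":0,"fingers":1},
    {"dx":0,"dy":0,"dz":0,"wx":0,"wy":0,"wz":0,"fingers":1},
  ],
)

```text
clock: 9.75
eef_pos: [484.3, 103.0, 198.0]
tool_rot: [-2.916, 1.57, -1.433]
force: [-0.5, -3.0, 5.6]
width: 10.0
```

```bash
python3 st.py
python3 - <<'E'
from h import *
im=save('top','t5.png'); im2=save('side','s5.png')
cv2.imwrite('pics/c5.png',np.hstack([cv2.resize(im[150:280,250:410],None,fx=2.5,fy=2.5),cv2.resize(im2[120:250,220:380],None,fx=2.5,fy=2.5)])[:,:,::-1])
E
```

```text
clamp xy [-0.9 -0.9] tcp [484.3 103.  198. ] F [-0.5 -3.   5.6] M [-0.624  0.306  0.048] q [-0.39  0.46  0.17  1.98 -0.11  0.71  1.34] w 10.0 t 9.75
```

View pics/c5.png

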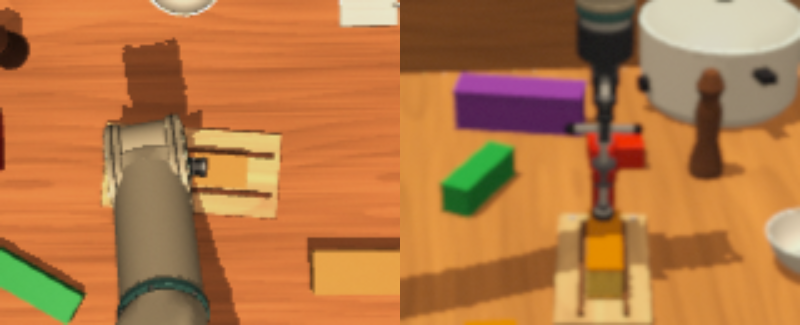

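Firmly gripped: width is 10 mm and the bar is between the pads. I'll start turning and log angle and moment.

```bash
cat > tq.py <<'E'
from h import *
import sys,json,os
k=int(sys.argv[1]) if len(sys.argv)>1 else 0
def rd():
    s=ctrl.read_state(); R=toolR(s); z=R[:,2]; return np.degrees(np.arctan2(z[1],z[0])),s
az,s=rd()
print('az %.1f cw turned from 85.6: %.1f deg'%(az,(85.6-az)%360),'tilt',np.round(R0[:2,0],3) if 0 else np.round(toolR(s)[:2,0],3),'tcp',np.round(s['eef_pos'],1),'F',np.round(s['force'],1),'M',np.round(s['torque'],3),'tau7',round(s['tau'][6],3),'q7',round(s['qpos'][6],2),'w',round(s['width'],1),'t',round(s['clock'],2))
if k:
    L=[]
    for i in range(k): ctrl.get_image('top'); a,s=rd(); L.append([*s['torque'],s['tau'][6],s['force'][2],a])
    print('held mean Mx,My,Mz,tau7,Fz,az',np.round(np.mean(L,0),3),'sd',np.round(np.std(L,0),3))
E
python3 tq.py 4
```

```text
az 85.0 cw turned from 85.6: 0.6 deg tilt [ 0.    -0.001] tcp [484.4 103.  198. ] F [-1.1 -2.7  5.4] M [-0.788  0.283  0.089] tau7 -0.036 q7 1.34 w 10.0 t 9.85
held mean Mx,My,Mz,tau7,Fz,az [-7.2800e-01  2.6200e-01  2.0000e-02 -3.7000e-02  5.8090e+00  8.4965e+01] sd [0.037 0.036 0.013 0.    0.301 0.001]
```

Request:
servo_tool(
  rows=[
    {"dx":0.0003,"dy":0,"dz":0,"wx":0.8,"wy":0,"wz":0,"fingers":1},
    {"dx":0.0003,"dy":0,"dz":0,"wx":0.8,"wy":0,"wz":0,"fingers":1},
    {"dx":0.0003,"dy":0,"dz":0,"wx":0.8,"wy":0,"wz":0,"fingers":1},
  ],
)

```text
clock: 10.42
eef_pos: [484.4, 102.9, 197.4]
tool_rot: [-2.617, 1.57, -1.387]
force: [-1.3, -4.8, 6.6]
width: 9.9
```

```bash
python3 tq.py 4
```

```text
az 70.5 cw turned from 85.6: 15.1 deg tilt [ 0.    -0.001] tcp [484.4 102.9 197.4] F [-1.3 -4.8  6.6] M [-0.809  0.268  0.251] tau7 0.308 q7 1.14 w 9.9 t 10.43
held mean Mx,My,Mz,tau7,Fz,az [-8.2400e-01  3.2500e-01  2.5000e-02 -1.5500e-01  6.0880e+00  7.0473e+01] sd [0.018 0.022 0.021 0.111 0.291 0.109]
```

Request:
servo_tool(
  rows=[
    {"dx":0.0005,"dy":0,"dz":0,"wx":0.8,"wy":0,"wz":0,"fingers":1},
    {"dx":0.0004,"dy":0,"dz":0,"wx":0.8,"wy":0,"wz":0,"fingers":1},
    {"dx":0.0004,"dy":0,"dz":0,"wx":0.8,"wy":0,"wz":0,"fingers":1},
    {"dx":0.0004,"dy":0,"dz":0,"wx":0.8,"wy":0,"wz":0,"fingers":1},
    {"dx":0.0003,"dy":0,"dz":0,"wx":0.8,"wy":0,"wz":0,"fingers":1},
  ],
)

```text
clock: 11.25
eef_pos: [484.3, 102.7, 196.2]
tool_rot: [-2.211, 1.57, -1.4]
force: [-3.2, -4.5, 9.8]
width: 10.0
```

```bash
python3 tq.py 4
```

```text
az 46.4 cw turned from 85.6: 39.2 deg tilt [ 0.    -0.001] tcp [484.3 102.7 196.2] F [-3.2 -4.5  9.8] M [-0.898  0.609  0.186] tau7 0.311 q7 0.81 w 10.0 t 11.25
held mean Mx,My,Mz,tau7,Fz,az [-9.2700e-01  5.9800e-01  3.6000e-02 -1.4100e-01  1.0486e+01  4.6467e+01] sd [0.035 0.022 0.049 0.109 0.316 0.11 ]
```

Request:
servo_tool(
  rows=[
    {"dx":0.0003,"dy":0,"dz":0,"wx":0.8,"wy":0,"wz":0,"fingers":1},
    {"dx":0.0003,"dy":0,"dz":0,"wx":0.8,"wy":0,"wz":0,"fingers":1},
    {"dx":0.0003,"dy":0,"dz":0,"wx":0.8,"wy":0,"wz":0,"fingers":1},
  ],
)

```text
clock: 11.82
eef_pos: [484.2, 102.7, 195.6]
tool_rot: [-2.094, 1.57, -1.535]
force: [-4.3, -4.9, 11.0]
width: 10.1
```

```bash
python3 tq.py 6
```

```text
az 32.0 cw turned from 85.6: 53.6 deg tilt [ 0.    -0.001] tcp [484.2 102.7 195.6] F [-4.3 -4.9 11. ] M [-0.951  0.686  0.224] tau7 0.309 q7 0.61 w 10.1 t 11.82
held mean Mx,My,Mz,tau7,Fz,az [-9.0800e-01  6.7000e-01  5.0000e-03 -9.1000e-02  1.1267e+01  3.2093e+01] sd [0.024 0.027 0.014 0.109 0.347 0.096]
```

Request:
servo_tool(
  rows=[
    {"dx":0.0002,"dy":0,"dz":0,"wx":0.8,"wy":0,"wz":0,"fingers":1},
    {"dx":0.0002,"dy":0,"dz":0,"wx":0.8,"wy":0,"wz":0,"fingers":1},
    {"dx":0.0002,"dy":0,"dz":0,"wx":0.8,"wy":0,"wz":0,"fingers":1},
  ],
)

```text
clock: 12.5
eef_pos: [484.1, 102.6, 195.0]
tool_rot: [-2.087, 1.57, -1.779]
force: [-1.9, -4.7, 9.4]
width: 9.9
```

```bash
python3 tq.py
```

```text
az 17.6 cw turned from 85.6: 68.0 deg tilt [-0.    -0.001] tcp [484.1 102.6 195. ] F [-1.9 -4.7  9.4] M [-0.909  0.646  0.27 ] tau7 0.303 q7 0.42 w 9.9 t 12.5
```

Request:
servo_tool(
  rows=[
    {"dx":0.0002,"dy":0,"dz":0,"wx":0.8,"wy":0,"wz":0,"fingers":1},
    {"dx":0.0002,"dy":0,"dz":0,"wx":0.8,"wy":0,"wz":0,"fingers":1},
  ],
)

```text
clock: 12.75
eef_pos: [484.0, 102.6, 194.6]
tool_rot: [-1.984, 1.57, -1.843]
force: [-2.5, -4.9, 8.8]
width: 9.8
```

```bash
python3 tq.py
```

```text
az 8.0 cw turned from 85.6: 77.6 deg tilt [-0.    -0.001] tcp [484.  102.6 194.6] F [-2.5 -4.9  8.8] M [-0.968  0.611  0.249] tau7 0.299 q7 0.29 w 9.8 t 12.75
```

Request:
servo_tool(
  rows=[
    {"dx":0.0003,"dy":0,"dz":0,"wx":0.8,"wy":0,"wz":0,"fingers":1},
    {"dx":0.0002,"dy":0,"dz":0,"wx":0.8,"wy":0,"wz":0,"fingers":1},
    {"dx":0.0002,"dy":0,"dz":0,"wx":0.8,"wy":0,"wz":0,"fingers":1},
  ],
)

```text
clock: 13.12
eef_pos: [483.9, 102.6, 193.9]
tool_rot: [-1.94, 1.569, -2.051]
force: [-3.0, -3.7, 7.3]
width: 9.7
```

```bash
python3 tq.py
```

```text
az -6.3 cw turned from 85.6: 91.9 deg tilt [-0.001 -0.001] tcp [483.9 102.6 193.9] F [-3.  -3.7  7.3] M [-0.984  0.665  0.205] tau7 0.295 q7 0.1 w 9.7 t 13.12
```

Request:
servo_tool(
  rows=[
    {"dx":0.0003,"dy":0,"dz":0,"wx":0.8,"wy":0,"wz":0,"fingers":1},
    {"dx":0.0002,"dy":0,"dz":0,"wx":0.8,"wy":0,"wz":0,"fingers":1},
    {"dx":0.0002,"dy":0,"dz":0,"wx":0.8,"wy":0,"wz":0,"fingers":1},
  ],
)

```text
clock: 13.5
eef_pos: [483.8, 102.6, 193.3]
tool_rot: [-1.796, 1.569, -2.158]
force: [-3.4, -5.3, 7.5]
width: 9.9
```

```bash
python3 tq.py
```

```text
az -20.7 cw turned from 85.6: 106.3 deg tilt [-0.001 -0.001] tcp [483.8 102.6 193.3] F [-3.4 -5.3  7.5] M [-0.901  0.675  0.234] tau7 0.292 q7 -0.09 w 9.9 t 13.5
```

Request:
servo_tool(
  rows=[
    {"dx":0.0003,"dy":0,"dz":0,"wx":0.8,"wy":0,"wz":0,"fingers":1},
    {"dx":0.0003,"dy":0,"dz":0,"wx":0.8,"wy":0,"wz":0,"fingers":1},
    {"dx":0.0002,"dy":0,"dz":0,"wx":0.8,"wy":0,"wz":0,"fingers":1},
  ],
)

```text
clock: 13.88
eef_pos: [483.7, 102.6, 192.6]
tool_rot: [-1.65, 1.569, -2.264]
force: [-4.1, -4.7, 6.8]
width: 9.9
```

```bash
python3 tq.py
```

```text
az -35.1 cw turned from 85.6: 120.7 deg tilt [-0.001 -0.001] tcp [483.7 102.6 192.6] F [-4.1 -4.7  6.8] M [-0.843  0.693  0.232] tau7 0.292 q7 -0.28 w 9.9 t 13.88
```

Request:
servo_tool(
  rows=[
    {"dx":0.0003,"dy":0,"dz":0,"wx":0.8,"wy":0,"wz":0,"fingers":1},
    {"dx":0.0003,"dy":0,"dz":0,"wx":0.8,"wy":0,"wz":0,"fingers":1},
    {"dx":0.0002,"dy":0,"dz":0,"wx":0.8,"wy":0,"wz":0,"fingers":1},
  ],
)

```text
clock: 14.25
eef_pos: [483.6, 102.7, 192.0]
tool_rot: [-1.474, 1.569, -2.338]
force: [-3.8, -3.9, 7.3]
width: 10.3
```

```bash
python3 tq.py
```

```text
az -49.5 cw turned from 85.6: 135.1 deg tilt [-0.001 -0.001] tcp [483.6 102.7 192. ] F [-3.8 -3.9  7.3] M [-0.835  0.729  0.286] tau7 0.293 q7 -0.47 w 10.3 t 14.25
```

Request:
servo_tool(
  rows=[
    {"dx":0.0003,"dy":0,"dz":0,"wx":0.8,"wy":0,"wz":0,"fingers":1},
    {"dx":0.0003,"dy":0,"dz":0,"wx":0.8,"wy":0,"wz":0,"fingers":1},
    {"dx":0.0002,"dy":0,"dz":0,"wx":0.8,"wy":0,"wz":0,"fingers":1},
  ],
)

```text
clock: 14.62
eef_pos: [483.5, 102.8, 191.4]
tool_rot: [-1.31, 1.569, -2.426]
force: [-4.0, -3.8, 7.0]
width: 9.9
```

```bash
python3 tq.py
```

```text
az -63.9 cw turned from 85.6: 149.5 deg tilt [-0.001 -0.001] tcp [483.5 102.8 191.4] F [-4.  -3.8  7. ] M [-0.753  0.824  0.216] tau7 0.296 q7 -0.66 w 9.9 t 14.62
```

Request:
servo_tool(
  rows=[
    {"dx":0.0003,"dy":0,"dz":0,"wx":0.8,"wy":0,"wz":0,"fingers":1},
    {"dx":0.0003,"dy":0,"dz":0,"wx":0.8,"wy":0,"wz":0,"fingers":1},
  ],
)

```text
clock: 14.88
eef_pos: [483.5, 102.9, 190.9]
tool_rot: [-1.195, 1.569, -2.478]
force: [-4.8, -3.3, 7.2]
width: 10.1
```

```bash
python3 tq.py
```

```text
az -73.5 cw turned from 85.6: 159.1 deg tilt [-0.001 -0.001] tcp [483.5 102.9 190.9] F [-4.8 -3.3  7.2] M [-0.74   0.837  0.255] tau7 0.299 q7 -0.79 w 10.1 t 14.88
```

Request:
servo_tool(
  rows=[
    {"dx":0.0003,"dy":0,"dz":0,"wx":0.8,"wy":0,"wz":0,"fingers":1},
    {"dx":0.0003,"dy":0,"dz":0,"wx":0.8,"wy":0,"wz":0,"fingers":1},
    {"dx":0.0003,"dy":0,"dz":0,"wx":0.8,"wy":0,"wz":0,"fingers":1},
  ],
)

```text
clock: 15.25
eef_pos: [483.5, 103.0, 190.3]
tool_rot: [-1.051, 1.569, -2.586]
force: [-4.8, -3.0, 7.1]
width: 9.7
```

```bash
python3 tq.py
```

```text
az -87.9 cw turned from 85.6: 173.5 deg tilt [-0.001 -0.001] tcp [483.5 103.  190.3] F [-4.8 -3.   7.1] M [-0.745  0.816  0.206] tau7 0.307 q7 -0.99 w 9.7 t 15.25
```

Request:
servo_tool(
  rows=[
    {"dx":0.0003,"dy":0,"dz":0,"wx":0.8,"wy":0,"wz":0,"fingers":1},
    {"dx":0.0003,"dy":0,"dz":0,"wx":0.8,"wy":0,"wz":0,"fingers":1},
  ],
)

```text
clock: 15.5
eef_pos: [483.5, 103.0, 189.9]
tool_rot: [-0.926, 1.569, -2.628]
force: [-4.7, -2.6, 9.5]
width: 9.8
```

```bash
python3 tq.py
```

```text
az -97.5 cw turned from 85.6: 183.1 deg tilt [-0.001 -0.001] tcp [483.5 103.  189.9] F [-4.7 -2.6  9.5] M [-0.625  0.936  0.282] tau7 0.287 q7 -1.12 w 9.8 t 15.5
```

Request:
servo_tool(
  rows=[
    {"dx":0.0003,"dy":0,"dz":0,"wx":0.8,"wy":0,"wz":0,"fingers":1},
    {"dx":0.0003,"dy":0,"dz":0,"wx":0.8,"wy":0,"wz":0,"fingers":1},
  ],
)

```text
clock: 15.75
eef_pos: [483.5, 103.1, 189.5]
tool_rot: [-0.814, 1.569, -2.683]
force: [-4.4, -2.6, 9.9]
width: 9.9
```

```bash
python3 tq.py 6
```

```text
az -107.1 cw turned from 85.6: 192.7 deg tilt [-0.001 -0.001] tcp [483.5 103.1 189.5] F [-4.4 -2.6  9.9] M [-0.583  0.939  0.316] tau7 0.255 q7 -1.25 w 9.9 t 15.75
held mean Mx,My,Mz,tau7,Fz,az [-5.35000e-01  9.52000e-01  9.40000e-02 -1.69000e-01  1.01460e+01
 -1.07055e+02] sd [0.036 0.045 0.033 0.108 1.099 0.099]
```

Both the moving and held Mz are rising (held about 0.02 to 0.094), so touch came near 176-178°. Aiming for about 205°.

Request:
servo_tool(
  rows=[
    {"dx":0.0003,"dy":0,"dz":0,"wx":0.8,"wy":0,"wz":0,"fingers":1},
    {"dx":0.0003,"dy":0,"dz":0,"wx":0.8,"wy":0,"wz":0,"fingers":1},
  ],
)

```text
clock: 16.3
eef_pos: [483.5, 103.2, 189.2]
tool_rot: [-0.742, 1.569, -2.779]
force: [-4.3, -2.8, 10.4]
width: 10.0
```

```bash
python3 tq.py 16
```

```text
az -116.7 cw turned from 85.6: 202.3 deg tilt [-0.001 -0.001] tcp [483.5 103.2 189.2] F [-4.3 -2.8 10.4] M [-0.56   0.973  0.348] tau7 0.227 q7 -1.38 w 10.0 t 16.3
held mean Mx,My,Mz,tau7,Fz,az [  -0.509    0.991    0.12    -0.156   10.437 -116.606] sd [0.05  0.03  0.032 0.079 0.677 0.068]
```

Request:
servo_tool(
  rows=[
    {"dx":0.0002,"dy":0,"dz":0,"wx":0.8,"wy":0,"wz":0,"fingers":1},
  ],
)

```text
clock: 17.23
eef_pos: [483.6, 103.2, 189.0]
tool_rot: [-0.772, 1.57, -2.892]
force: [-4.8, -2.1, 8.7]
width: 10.0
```

```bash
python3 tq.py 30
```

```text
az -121.5 cw turned from 85.6: 207.1 deg tilt [-0.001 -0.   ] tcp [483.6 103.2 189. ] F [-4.8 -2.1  8.7] M [-0.554  0.897  0.401] tau7 0.369 q7 -1.45 w 10.0 t 17.23
held mean Mx,My,Mz,tau7,Fz,az [  -0.482    0.954    0.141   -0.156   10.039 -121.391] sd [0.039 0.036 0.025 0.059 0.599 0.049]
```

The rise is about 0.12 held and 0.17 moving, both in the band near 0.15. Releasing.

Request:
servo_tool(
  rows=[
    {"dx":0,"dy":0,"dz":0,"wx":0,"wy":0,"wz":0,"fingers":0},
    {"dx":0,"dy":0,"dz":0,"wx":0,"wy":0,"wz":0,"fingers":0},
    {"dx":0,"dy":0,"dz":0,"wx":0,"wy":0,"wz":0,"fingers":0},
    {"dx":0,"dy":0,"dz":0,"wx":0,"wy":0,"wz":0,"fingers":0},
    {"dx":0,"dy":0,"dz":0,"wx":0,"wy":0,"wz":0,"fingers":0},
  ],
)

```text
clock: 19.35
eef_pos: [484.3, 104.0, 188.4]
tool_rot: [-1.527, 1.571, 2.638]
force: [0.3, -1.2, -0.1]
width: 85.6
```

Request:
servo_tool(
  rows=[
    {"dx":-0.01,"dy":0,"dz":0,"wx":0,"wy":0,"wz":0,"fingers":0},
    {"dx":-0.03,"dy":0,"dz":0,"wx":0,"wy":0,"wz":0,"fingers":0},
    {"dx":-0.05,"dy":0,"dz":0,"wx":0,"wy":0,"wz":0,"fingers":0},
    {"dx":-0.05,"dy":0,"dz":0,"wx":0,"wy":0,"wz":0,"fingers":0},
    {"dx":0,"dy":0,"dz":0,"wx":0,"wy":0,"wz":0,"fingers":0},
  ],
)

```text
clock: 19.98
eef_pos: [486.0, 103.4, 296.4]
tool_rot: [2.404, 1.565, 0.285]
force: [-0.1, -0.4, -0.4]
width: 85.3
```

```bash
python3 st.py
python3 - <<'E'
from h import *
im=save('top','t6.png'); im2=save('side','s6.png')
cv2.imwrite('pics/c6.png',np.hstack([cv2.resize(im[150:280,250:410],None,fx=2.5,fy=2.5),cv2.resize(im2[120:250,220:380],None,fx=2.5,fy=2.5)])[:,:,::-1])
E
```

```text
clamp xy [-0.3 -2.6] tcp [486.  103.4 296.4] F [-0.1 -0.4 -0.4] M [-0.019  0.06   0.012] q [-1.04  0.63  1.28  1.87 -0.66  1.16 -1.64] w 85.3 t 19.98
```

View pics/c6.png

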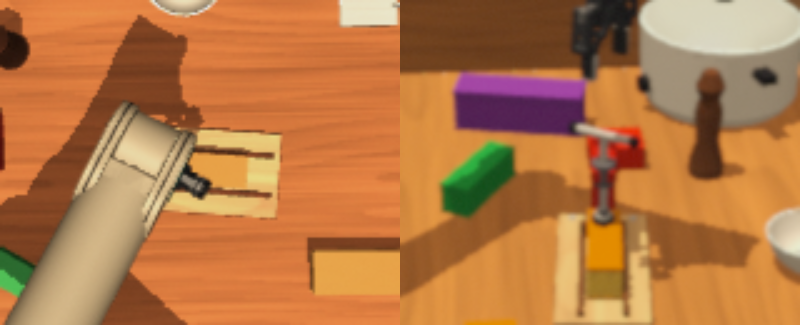

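Run:
```python
from h import *
im=cv2.imread('pics/s6.png'); x0,y0,k=285,160,12
big=cv2.resize(im[y0:y0+35,x0:x0+40],None,fx=k,fy=k,interpolation=cv2.INTER_CUBIC)
for deg in(0,20,27,34):
    for sg in(1,-1):
        b=np.radians(deg); X=P([sg*45*np.sin(b),sg*45*np.cos(b),216-2.55*3.6],(483.5,105.,1.484))
        q=(proj('side',X)+.5-[x0,y0])*k; print(deg,sg,np.round(proj('side',X),1)); 
        if deg==27: cv2.circle(big,[int(v) for v in q],4,(255,0,255),1)
cv2.imwrite('pics/c7.png',big)
```

```text
0 1 [287.7 172.9]
0 -1 [314.4 173.1]
20 1 [288.6 170.7]
20 -1 [313.7 175.3]
27 1 [289.3 170. ]
27 -1 [313.1 176. ]
34 1 [290.1 169.4]
34 -1 [312.3 176.7]
```

View pics/c7.png

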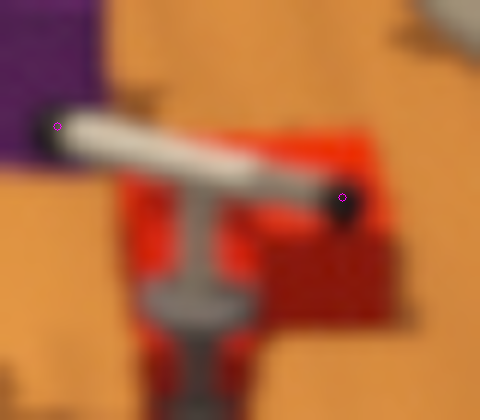

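The handle's ends lie on the predicted marks for 207°, so it didn't slip or spring back. The cheese is in place and the robot is clear. Handing in.

```bash
python3 -c "
from cell import ctrl
print(ctrl.read_state()['clock']); print(ctrl.finish_job())"
```

```text
20.075
the job is handed in; nothing more can be done
None
```

I slid the cheese home, tightened the clamp and handed the job in at 20.1 s. No verdict was reported.

- **Cheese:** I took the smaller yellow block, the one in the clamp channel, and pushed it until it stopped hard against the stop. The push force rose to 21 N with the pushed end at about clamp x = -120 mm. The side picture put that end about 1 px (2-3 mm) off the home line, within the error I saw in that camera.
- **Clamp:** I gripped the T-bar and turned it clockwise to about 207° (3.6 rad). First touch was at roughly 174-182°.
- **Tightness:** the torque rise was about 0.12 N m held still and 0.17 N m moving. Both are inside 0.08-0.22 and suggest a foot force of roughly 55 N. I did not measure that force directly.
- **Release:** the last side picture shows the handle where I left it, with no spring-back. The gripper was open, about 100 mm above the bar, and the force reading was near zero.
- **Disagreement:** the wrist joint torque (tau7) fell slightly after touch while the wrist moment rose. I relied on the wrist moment.
- **Bystanders:** I never went near them on purpose and saw none shifted in the cropped views, but I did not measure their final positions.

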